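# Reload the label dispenser with the roll of yellow labels

## Robot

A 7-joint arm with a two-finger parallel gripper is mounted at the origin on the work surface. World frame = base frame: x ahead of the robot, y to its left, z up, the work surface at z = 0. Lengths are in m, angles in rad, forces in N, time in s.
With the tool pointing down it reaches from about 0.4 to 0.9 m from the base axis. Payload 5.5 kg.
Tool frame: the origin (TCP) lies at the centre of the arm's flange, where the gripper is bolted on; the fingertips stand 173 mm ahead of it and the grasp point (between the pads) lies 155 mm ahead of it; z points along the fingers, y is the line along which they close (so a half turn about z gives the same grasp; the last joint's range is limited). The gripper opens to 85 mm and grips with 20 to 120 N. Pads are 22 mm wide; open, the fingers measure 114 mm over their backs; the gripper's body (76 mm by 85 mm) begins 54 mm behind the grasp point. The pads swing forward as they close: fully open they stand 13 mm farther back than shut.
Start: joints at [-0.936, 0.501, -0.427, 1.55, 0.221, 1.138, -0.21], TCP at [0.236, 0.606, 0.405] pointing down, gripper open.
Joint ranges: [-2.88, 2.88], [-0.31, 2.03], [-1.54, 1.56], [0.2, 2.42], [-1.41, 4.55], [0.19, 2.02], [-2.57, 2.57]. Speed limits (rad/s): [2.57, 2.57, 3.14, 3.14, 3.14, 3.14, 3.14].

## Interface

Orientations are given as a rotation vector (axis times angle).
In Python, from station import r, camera, ticket gives the robot as it stands.
- The arm moves only by the tool step_arm, never from a script. Its arguments are lists of equal length, an entry for each row: "linear": the shift along the world's x, y, z scaled (see below), a list of three; "twist": the turn, a rotation vector about the world's x, y, z scaled (see below), a list of three; "grip": the opening, from 0 (shut) to 1 (fully open). In form: {"linear": [[x, y, z], ...], "twist": [[ax, ay, az], ...], "grip": [grip, ...]}. A call has 1 to 20 rows; each row shifts and turns the commanded pose from where the row before left it; what a row does not reach is not made up. The controller multiplies each number of a shift by 2.5 cm and each number of a turn by 8 degrees. A row lasts 1/10 s, in which the tool goes at most 50 mm and 8.59 degrees, less where a joint would pass 70% of its speed; a pose out of reach is approached as far as the arm can. A call with a number of a shift or a turn outside -1 to 1 is refused whole. A call with a gripper value outside its range is refused whole. The fingers move at their own pace and stop on an object; the grip force is fixed at half the most. Time passes only in rows, so rows that do not move let the fingers close. It gives the time, the measured TCP pose, the force, the opening and the grip force at its end, in the units of the state.
- r.state(): the state, without advancing time (a new reading comes with each control period).
- camera(name): name is "scene" or "top"; returns a dict with "image" (480x640x3 uint8, red, green, blue), "K" (3x3 intrinsics, pixels), "k1" (the pictures are not rectified: a ray, as slopes to the right and down, at radius r is drawn at 1 + k1 r^2 times it, then the intrinsics apply), "extrinsics" (4x4, takes a point from world to camera coordinates). Camera axes: x right, y down, z forward; pixel columns grow to the right and rows downward; lengths in m; the calibration is good to about 2 mm. A picture is of the moment at which its call begins. There is no depth.
- ticket.job_done(): hands the job in; it is judged then, once.
The state is a dict: "t": time; "joint_positions": joint angles; "qd": joint speeds; "tau": joint torques, N m; "ee_pos": TCP position; "tcp_rot": TCP orientation; "wrist_force": force on the tool from outside, world axes, zero at the start; "moment": the same for the moment, N m; "finger_gap": finger opening in m; "finger_force": force on a finger pad.
Only numpy, scipy, OpenCV 4.12 (cv2) and the standard library are available. Lean on these libraries where they do the work, as an engineer would, in place of code of your own. Each camera call takes 0.05 s, during which the arm holds its last target. There are 200 camera calls.

## Task

The label dispenser is empty: lift its spindle out, thread it through the core of the roll of yellow labels that lies in the wooden tray, and carry the roll to the dispenser on the spindle. Lower the spindle right down into the slots of both cheeks before you let go of it, so that the yellow roll hangs at rest between the cheeks. Leave the green roll where it lies in the tray, and do not knock over or push aside the glasses, the jigger, the bottle, the take-away box, the canister or the empty core.

Things in the scene. Friction and masses are not known exactly. Their poses are not given: they have to be found in the camera images.
- dispenser: Label dispenser, fixed to the table: dark base (150 x 128 x 10 mm), two white cheeks 109 mm high and 8 mm thick, inner faces at y = -48 and +48 mm, each with a slot open at the top at x = 0; a low peel edge (58 mm high) at the front, x = -75 mm. Origin on the table right below the middle of the seated spindle; x to its back, y along the spindle towards the handle as it lies at the start, z up.
- slot_near (a point): Centre of the seated bar in the slot of the cheek on the handle's side: y = +52 mm of the dispenser, 75 mm above the table. Each slot is 18 mm wide (x), with a flat bottom 68 mm above the table; above 90 mm its mouth flares. Same axes as the dispenser.
- slot_far (a point): The same point in the other cheek's slot, y = -52 mm of the dispenser. Both slots are alike and level.
- spindle_bar (a point): Spindle, 200 mm, 90 g, loose in the two slots at the start: steel bar 14 mm thick with tapered tip, collar, black handle. This point is on the bar's axis, midway between the cheeks when seated. Its y runs along the bar to the handle; mm along y: tip -74, bar to +64, collar (30 mm across) +64 to +68, handle +68 to +126. Seated: 8 mm of play from collar to cheek, tip 18 mm out of the far cheek.
- spindle_handle (a point): Centre of the spindle's black handle, a square bar 18 x 18 mm and 58 mm long, on the axis of the spindle, 97 mm along y from the other point. Same axes as the spindle. The handle stands out beside the dispenser, clear on all sides, two of its flats upright; it lies 75 mm above the table at the start.
- yellow_roll_center (a point): Centre of the roll of yellow labels (yellow rim, white sides, cardboard core): 84 mm across, 70 mm wide, 0.2 to 0.36 kg, with a straight bore 26 mm across right through it along its own y axis. It lies on its rim in one of the tray's two troughs (which one varies), its bore level, along the tray's y, 50 mm above the table, loose, free to turn about its y axis.
- green_roll_center (a point): Centre of the roll of green labels, of the same make and size, lying in the tray's other trough. It is to stay there.
- roll_tray: Plywood tray, fixed to the table: board 212 x 100 x 8 mm (x, y, z) with low rails that form two troughs along y, at x = -58 and +58 mm; rails end 20 mm above the table, the troughs' ends are open. Origin at the middle of its underside, z up. Its y points roughly towards the dispenser: the spindle, its handle pointing as at the start, enters a bore from the +y end.
- glass0: A bystander: tall waisted clear drinking glass, 175 mm high, 72 mm across at the widest, standing beyond the dispenser. Origin at the centre of its underside, z up.
- glass1: A bystander: tall waisted clear drinking glass, 175 mm high, 72 mm across at the widest, standing beyond the dispenser. Origin at the centre of its underside, z up.
- glass2: A bystander: tall waisted clear drinking glass, 175 mm high, 72 mm across at the widest, standing beyond the dispenser. Origin at the centre of its underside, z up.
- jigger: A bystander: steel double-cone spirit measure, 110 mm high, 44 mm across. Origin at the centre of its underside.
- bottle: A bystander: small brown bottle with a cork, 110 mm high, 60 mm across. Origin at the centre of its underside.
- takeaway_box: A bystander: open brown cardboard take-away box, 120 x 100 mm, 108 mm high with its flaps, to the right of the tray. Origin at the centre of its underside.
- canister: A bystander: white can, 130 mm high, 72 mm across, beyond the tray, to the right. Origin at the centre of its underside.
- empty_core: A bystander: the used cardboard core standing on end, 70 mm high, 32 mm across, between the robot and the dispenser. Origin at the centre of its underside.
Things that resemble listed ones, but are neither listed nor needed, are in the scene too. Leave any orange or pink look-alike of the part that bears spindle_bar alone.

How it is judged:
By the outcome, as a careful person would: the job done as asked, in the order asked, and still so for the second after the job is handed in, with the robot touching nothing.
It also fails if it takes over 54 s, if anything falls off the work surface, if the arm or the gripper's body presses on something with over 40 N, if the wrist force passes 120 N, or if a joint passes its speed limit or range.

## Working session

There is one attempt and no reset: what is moved stays moved. The work goes in short steps, Python scripts to look and compute and a tool call to move; the robot and the scene stay as the last step left them, time stands still between calls to the robot, and variables do not carry over. Pictures are saved under pics/ and viewed, at most 10 in all, crops included, and the job is handed in when it is done.

Besides the shell and the picture viewer there is one more tool, called by a JSON object that holds its "method" and its "body", one argument or row to a line. step_arm: Moves the arm, as the interface text tells. Its arguments: {"type":"object","properties":{"linear":{"type":"array","items":{"type":"array","items":{"type":"number"}}},"twist":{"type":"array","items":{"type":"array","items":{"type":"number"}}},"grip":{"type":"array","items":{"type":"number"}}},"required":["linear","twist","grip"]}

```bash
ls; mkdir -p pics; python3 - <<'E'
from station import r,camera
import cv2,numpy as np
for n in("scene","top"):
    c=camera(n); cv2.imwrite(f"pics/{n}0.png",c["image"][:,:,::-1])
    print(n,c["K"],c["k1"],np.round(c["extrinsics"],4).tolist())
s=r.state(); print({k:np.round(v,3).tolist() for k,v in s.items()})
E
```

```text
pics
scene [[559.44065918   0.         318.71169324]
 [  0.         559.44065918 246.41131955]
 [  0.           0.           1.        ]] -0.03913266856927858 [[-0.7792, 0.6267, 0.009, 0.4378], [0.3723, 0.4744, -0.7977, -0.0863], [-0.5042, -0.6182, -0.603, 1.469], [0.0, 0.0, 0.0, 1.0]]
top [[442.55129848   0.         316.22686751]
 [  0.         442.55129848 239.41529209]
 [  0.           0.           1.        ]] 0.011762354840205375 [[-0.0133, -0.9999, -0.0068, -0.0734], [-0.993, 0.014, -0.1169, 0.5326], [0.117, 0.0052, -0.9931, 1.2515], [0.0, 0.0, 0.0, 1.0]]
{'t': 0.1, 'joint_positions': [-0.936, 0.502, -0.427, 1.551, 0.221, 1.138, -0.21], 'qd': [-0.0, -0.002, -0.001, -0.004, -0.0, 0.0, -0.001], 'tau': [-0.011, -57.082, -5.839, -28.175, 0.01, 0.006, -0.0], 'ee_pos': [0.236, 0.605, 0.404], 'tcp_rot': [-0.58, -3.087, 0.003], 'wrist_force': [0.001, -0.207, 0.312], 'moment': [-0.006, 0.025, 0.029], 'finger_force': 0.0, 'finger_gap': 0.085}
```

View pics/scene0.png

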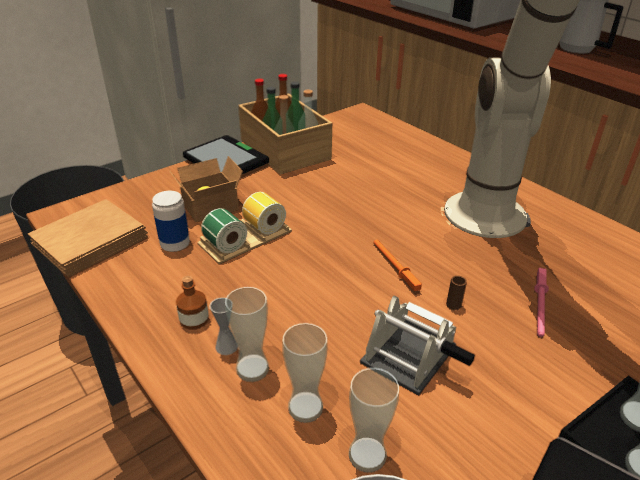

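View pics/top0.png

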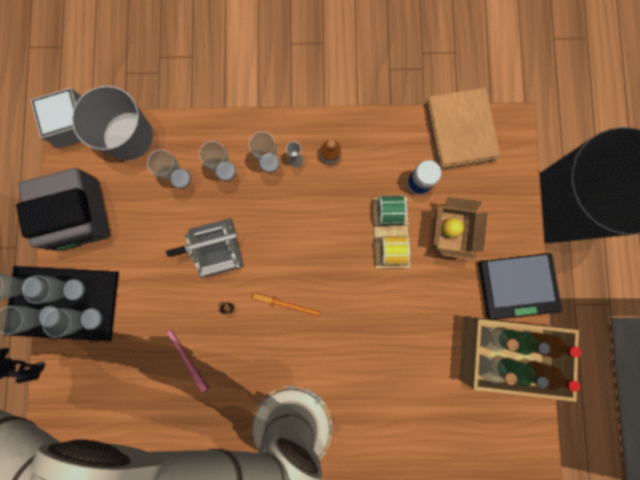

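The scene view shows the dispenser around (410,345) with its handle at (458,352). The yellow roll is at (264,214), in the trough nearest the robot, and the green roll is at (223,231). In the top view the yellow roll is at (396,250), the dispenser at (215,247) and the handle at (176,251). I'll enlarge these areas to pick pixels.

```bash
python3 - <<'E'
import cv2,numpy as np
s=cv2.imread("pics/scene0.png");t=cv2.imread("pics/top0.png")
def crop(im,x,y,w,h,k,name=None):
    o=cv2.resize(im[y:y+h,x:x+w],None,fx=k,fy=k,interpolation=cv2.INTER_CUBIC)
    for i in range(0,w,10):
        cv2.line(o,(i*k,0),(i*k,4 if (x+i)%50 else 12),(0,0,255),1)
        if (x+i)%20==0: cv2.putText(o,str(x+i),(i*k,22),0,.35,(0,0,255),1)
    for i in range(0,h,10):
        cv2.line(o,(0,i*k),(4,i*k),(0,0,255),1)
        if (y+i)%20==0: cv2.putText(o,str(y+i),(6,i*k+4),0,.35,(0,0,255),1)
    return o
a=crop(s,360,290,120,100,5); b=crop(t,160,210,100,75,8)
c=crop(s,190,180,110,85,7); d=crop(t,365,185,60,95,6)
cv2.imwrite("pics/c1.png",a)
cv2.imwrite("pics/c2.png",b)
H=max(c.shape[0],d.shape[0]); 
o=np.zeros((600,800,3),np.uint8)
c=crop(s,194,184,100,80,5); d=crop(t,370,190,45,85,6)
o[:400,:500]=c; o[:510,510:780]=d
cv2.imwrite("pics/c3.png",o)
E
```

```text
(no output)
```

View pics/c1.png

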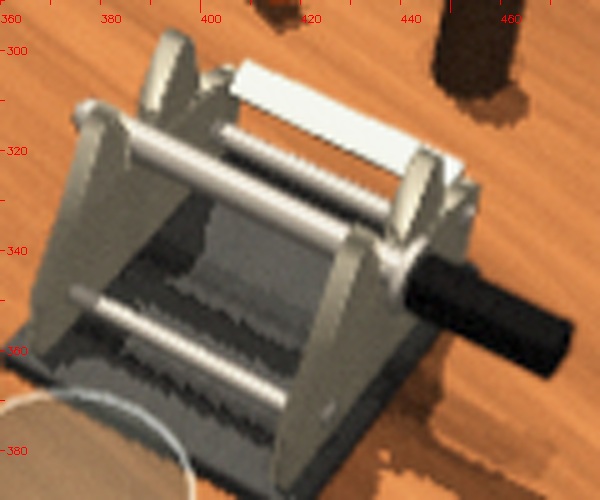

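View pics/c2.png

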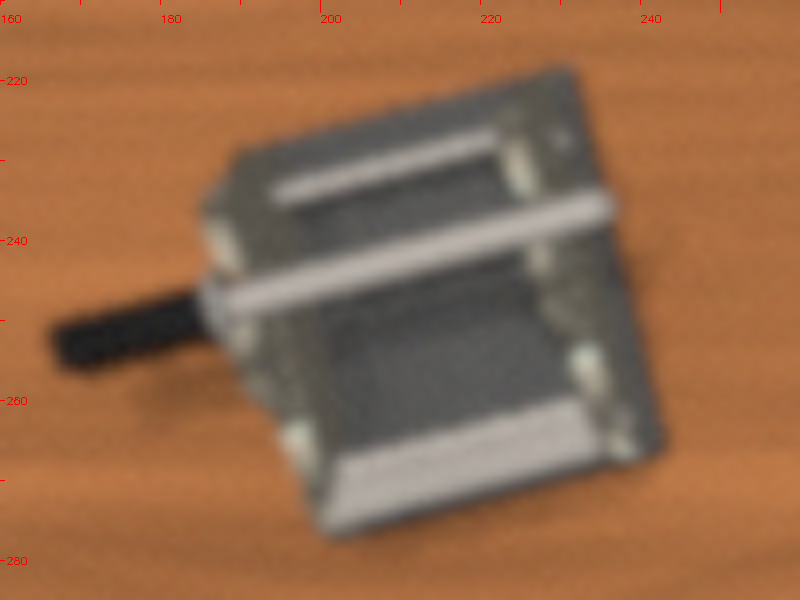

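View pics/c3.png

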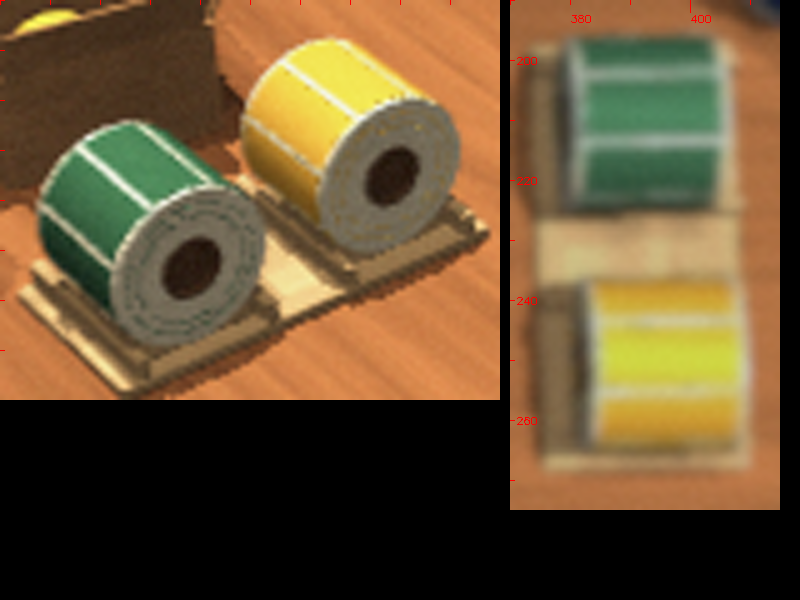

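```bash
cat > h.py <<'E'
import numpy as np
from scipy.optimize import least_squares
from station import r,camera
CAL={}
def cal(n):
    if n not in CAL:
        c=camera(n); CAL[n]=c
    return CAL[n]
def proj(n,P):
    c=cal(n); p=np.atleast_2d(P)@c["extrinsics"][:3,:3].T+c["extrinsics"][:3,3]
    s=p[:,:2]/p[:,2:]; s=s*(1+c["k1"]*(s**2).sum(1,keepdims=True))
    return s@np.diag([c["K"][0,0],c["K"][1,1]])+c["K"][:2,2]
def tri(us,ut,x0=(.5,0,.05)):
    f=lambda X:np.r_[proj("scene",X)[0]-us,proj("top",X)[0]-ut]
    o=least_squares(f,x0); return o.x,np.abs(o.fun).max()
def fit(obs,x0):  # obs: (cam,local xyz,pix); params x,y,yaw,z
    def f(q):
        c,s=np.cos(q[2]),np.sin(q[2]); R=np.array([[c,-s,0],[s,c,0],[0,0,1]])
        return np.concatenate([proj(n,R@np.array(l)+[q[0],q[1],q[3]])[0]-u for n,l,u in obs])
    o=least_squares(f,x0,loss="soft_l1"); return o.x,np.round(f(o.x),1)
E
python3 - <<'E'
from h import *
np.set_printoptions(precision=4,suppress=True)
tip,e=tri((375.5,312.5),(236.5,235.4));print("tip",tip,e)
he,e=tri((472,360),(167.7,253.4));print("hend",he,e)
d=he-tip;print(np.linalg.norm(d),"yaw",np.degrees(np.arctan2(-d[0],d[1])))
S=[("scene",(0,-.074,0),(375.5,312.5)),("top",(0,-.074,0),(236.5,235.4)),("scene",(0,.126,0),(472,360)),("top",(0,.126,0),(167.7,253.4)),("top",(0,.066,0),(185.6,247.8)),
]
print("spindle",fit(S,[.5,.2,0,.075]))
D=[("top",(.075,-.064,.01),(231.3,218.5)),("top",(-.075,-.064,.01),(243.1,265.6)),("top",(-.075,.064,.005),(200.6,276.9)),("scene",(.075,-.064,.005),(360,362.4)),("scene",(.075,.064,.0),(416,390))]
print("disp",fit(D,[.5,.2,0,0]))
T=[("top",(-.106,-.05,.008),(409.7,268)),("top",(-.106,.05,.008),(375.8,268)),("scene",(-.106,.05,.004),(291.4,231)),("scene",(.106,.05,.004),(220,262.6)),("scene",(.106,-.05,.008),(197.6,242.4)),("top",(.106,.05,.008),(373.5,187.2))]
print("tray",fit(T,[.5,-.2,0,0]))
Y=[("scene",(0,.035,0),(272.2,219.4)),("top",(0,.035,.042),(383,250.5)),("top",(0,-.035,.042),(409.2,250.5))]
print("yel",fit(Y,[.5,-.2,0,.05]))
E
```

```text
tip [0.5404 0.1439 0.0719] 0.31194724191726664
hend [0.4917 0.3361 0.0734] 0.5584816932330057
0.1982802877241986 yaw 14.196693796299488
spindle (array([0.5231, 0.2156, 0.2469, 0.0738]), array([-0.6, -0.6, -0.4, -0.1,  0.1,  0.6, -1.2,  0.3,  1.9,  0.3]))
disp (array([ 0.5153,  0.2149,  0.2411, -0.0005]), array([-0. , -1.1, -0.1,  0.7,  0.3,  0.5, -1.9, -2. ,  1.1,  5.6]))
tray (array([ 0.5521, -0.3024,  0.007 , -0.0046]), array([-0.1,  0. , -0.3,  0.7,  0.1, -0.6, -1.7,  0.9, -0.9, -0.4, -0.6,
       10.6]))
yel (array([ 0.4914, -0.3011, -0.0255,  0.0455]), array([ 0.3,  0. ,  0.5, -0.3, -0.2,  0. ]))
```

{"method": "step_arm", "body": {
  "linear": [
    [0.754, -0.857, 0],
    [0.754, -0.857, 0],
    [0.754, -0.857, 0],
    [0.754, -0.857, 0],
    [0.754, -0.857, 0],
    [0.754, -0.857, 0],
    [0.754, -0.857, 0],
    [0.754, -0.857, 0],
    [0.754, -0.857, 0],
    [0.754, -0.857, 0],
    [0.754, -0.857, 0],
    [0.754, -0.857, 0],
    [0.754, -0.857, 0],
    [0.754, -0.857, 0],
    [0, 0, 0],
    [0, 0, 0]
  ],
  "twist": [
    [0, 0, -0.487],
    [0, 0, -0.487],
    [0, 0, -0.487],
    [0, 0, -0.487],
    [0, 0, -0.487],
    [0, 0, -0.487],
    [0, 0, -0.487],
    [0, 0, -0.487],
    [0, 0, -0.487],
    [0, 0, -0.487],
    [0, 0, -0.487],
    [0, 0, -0.487],
    [0, 0, -0.487],
    [0, 0, -0.487],
    [0, 0, 0],
    [0, 0, 0]
  ],
  "grip": [1, 1, 1, 1, 1, 1, 1, 1, 1, 1, 1, 1, 1, 1, 1, 1]
}}

```text
t: 1.8
ee_pos: [0.501, 0.3045, 0.4045]
tcp_rot: [-1.935, -2.475, 0.0]
wrist_force: [-0.6, 0.6, -0.9]
finger_gap: 0.0852
finger_force: 0.0
```

```bash
cat >> h.py <<'E'
from scipy.spatial.transform import Rotation as Ro
def st():
    s=r.state(); R=Ro.from_rotvec(s["tcp_rot"]).as_matrix(); p=np.array(s["ee_pos"])
    np.set_printoptions(precision=4,suppress=True)
    y=R[:,1]
    print("t",s["t"],"pos",p,"grasp",p+.155*R[:,2],"z",R[:,2],"yaw",np.degrees(np.arctan2(y[1],y[0])),"F",np.array(s["wrist_force"]),"M",np.array(s["moment"]),"gap",s["finger_gap"],s["finger_force"],"q",np.array(s["joint_positions"]))
E
python3 - <<'E'
from h import *; import cv2
st()
for n in("scene","top"):
    im=camera(n)["image"][:,:,::-1].copy(); 
    cv2.imwrite(f"pics/{n}1.png",im)
im=cv2.imread("pics/top0.png"); hsv=cv2.cvtColor(im,cv2.COLOR_BGR2HSV)[180:280,360:425]
C=[]
for nm,lo,hi in(("y",(21,165,90),(35,255,255)),("g",(60,80,30),(90,255,255))):
    m=cv2.inRange(hsv,lo,hi); v,u=np.nonzero(m); print(nm,len(u),u.mean()+360,v.mean()+180,u.min()+360,u.max()+360,v.min()+180,v.max()+180)
    (c),w,a=cv2.minAreaRect(np.c_[u,v].astype(np.float32)); print(np.array(c)+[360,180],w,a)
E
```

```text
t 1.8 pos [0.501  0.3045 0.4045] grasp [0.5009 0.3045 0.2495] z [-0.0003 -0.0001 -1.    ] yaw 13.975118424686604 F [-0.6319  0.6131 -0.9374] M [ 0.013   0.083  -0.0136] gap 0.0851742998071109 0.0 q [-0.49    0.358  -0.1285  1.725   0.0513  1.0621 -0.3915]
y 272 395.9522058823529 248.82720588235293 385 406 238 259
[395.5 248.5] (21.0, 21.0) 90.0
g 336 392.86011904761904 209.76785714285714 383 403 197 221
[393. 209.] (24.0, 20.0) 90.0
```

{"method": "step_arm", "body": {
  "linear": [
    [0, 0, -0.5],
    [0, 0, -1],
    [0, 0, -1],
    [0, 0, -1],
    [0, 0, -1],
    [0, 0, -1],
    [0, 0, -0.8],
    [0, 0, -0.5],
    [0, 0, -0.18],
    [0, 0, 0]
  ],
  "twist": [
    [0, 0, 0],
    [0, 0, 0],
    [0, 0, 0],
    [0, 0, 0],
    [0, 0, 0],
    [0, 0, 0],
    [0, 0, 0],
    [0, 0, 0],
    [0, 0, 0],
    [0, 0, 0]
  ],
  "grip": [1, 1, 1, 1, 1, 1, 1, 1, 1, 1]
}}

```text
t: 2.9
ee_pos: [0.4996, 0.3059, 0.2296]
tcp_rot: [-1.93, -2.478, 0.001]
wrist_force: [0.7, 0.5, 0.1]
finger_gap: 0.0853
finger_force: 0.0
```

```bash
python3 - <<'E'
from h import *; import cv2
st()
s=camera("scene")["image"][270:390,370:520,::-1]; t=camera("top")["image"][195:295,145:255,::-1]
o=np.zeros((480,800,3),np.uint8); o[:360,:450]=cv2.resize(s,None,fx=3,fy=3,interpolation=2)
o[:300,460:790]=cv2.resize(t,None,fx=3,fy=3,interpolation=2); cv2.imwrite("pics/a1.png",o)
E
```

```text
t 2.9 pos [0.4996 0.3059 0.2296] grasp [0.4995 0.3059 0.0746] z [-0.001  -0.0003 -1.    ] yaw 14.196609812412413 F [0.6532 0.5246 0.0739] M [ 0.0067 -0.0233  0.0063] gap 0.08527401195269302 0.0 q [-0.509   0.5806 -0.1115  1.8439  0.092   0.723  -0.4237]
```

View pics/a1.png

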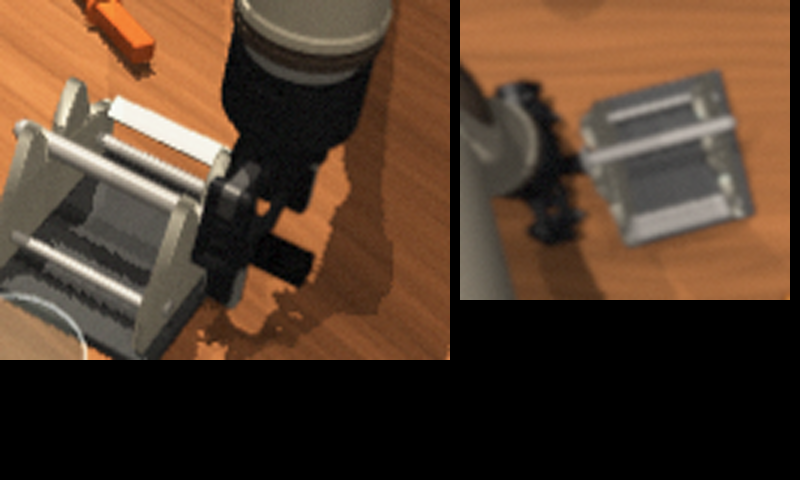

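The handle (scene crop around (265,255)) lies between the open fingers, and the bar is still seated in both slots. I'll close now.

{"method": "step_arm", "body": {
  "linear": [
    [0, 0, 0],
    [0, 0, 0],
    [0, 0, 0],
    [0, 0, 0],
    [0, 0, 0],
    [0, 0, 0],
    [0, 0, 0],
    [0, 0, 0]
  ],
  "twist": [
    [0, 0, 0],
    [0, 0, 0],
    [0, 0, 0],
    [0, 0, 0],
    [0, 0, 0],
    [0, 0, 0],
    [0, 0, 0],
    [0, 0, 0]
  ],
  "grip": [0, 0, 0, 0, 0, 0, 0, 0]
}}

```text
t: 3.8
ee_pos: [0.5001, 0.3057, 0.2304]
tcp_rot: [1.931, 2.478, 0.0]
wrist_force: [-1.0, -1.3, 4.1]
finger_gap: 0.0173
finger_force: 61.6
```

```bash
python3 - <<'E'
from h import *
st()
E
```

```text
t 3.8 pos [0.5001 0.3057 0.2304] grasp [0.5001 0.3057 0.0754] z [ 0.0001  0.     -1.    ] yaw 14.154209370715831 F [-1.0259 -1.2736  4.1094] M [-0.1683  0.1702 -0.022 ] gap 0.017255572797063932 61.594988107681274 q [-0.5085  0.5794 -0.1112  1.8436  0.092   0.7234 -0.4237]
```

{"method": "step_arm", "body": {
  "linear": [
    [0, 0, 0.3],
    [0, 0, 0.5],
    [0, 0, 0.5],
    [0, 0, 0.5],
    [0, 0, 0.6],
    [0, 0, 0.8],
    [0, 0, 0.8],
    [0, 0, 0.6],
    [0, 0, 0.4],
    [0, 0, 0],
    [0, 0, 0]
  ],
  "twist": [
    [0, 0, 0],
    [0, 0, 0],
    [0, 0, 0],
    [0, 0, 0],
    [0, 0, 0],
    [0, 0, 0],
    [0, 0, 0],
    [0, 0, 0],
    [0, 0, 0],
    [0, 0, 0],
    [0, 0, 0]
  ],
  "grip": [0, 0, 0, 0, 0, 0, 0, 0, 0, 0, 0]
}}

```text
t: 4.9
ee_pos: [0.4998, 0.3055, 0.3549]
tcp_rot: [-1.931, -2.478, 0.001]
wrist_force: [-0.6, 0.3, -0.7]
finger_gap: 0.0168
finger_force: 61.1
```

```bash
python3 - <<'E'
from h import *; import cv2
st()
S=camera("scene")["image"];T=camera("top")["image"]
cv2.imwrite("pics/s2.png",S[:,:,::-1]);cv2.imwrite("pics/t2.png",T[:,:,::-1])
s=S[230:360,360:490,::-1]; t=T[200:270,165:255,::-1]
o=np.zeros((520,800,3),np.uint8); o[:390,:390]=cv2.resize(s,None,fx=3,fy=3,interpolation=2)
o[:280,400:760]=cv2.resize(t,None,fx=4,fy=4,interpolation=2); cv2.imwrite("pics/a2.png",o)
# expected projections of tip (local offset -74, grasp at 93)
E
```

```text
t 4.9 pos [0.4998 0.3055 0.3549] grasp [0.4998 0.3054 0.1999] z [-0.0004 -0.0003 -1.    ] yaw 14.152632530843416 F [-0.5772  0.3134 -0.7183] M [ 0.0633  0.0527 -0.0007] gap 0.016782605729208065 61.050928831100464 q [-0.4942  0.4103 -0.1275  1.7725  0.0618  0.9631 -0.3995]
```

View pics/a2.png

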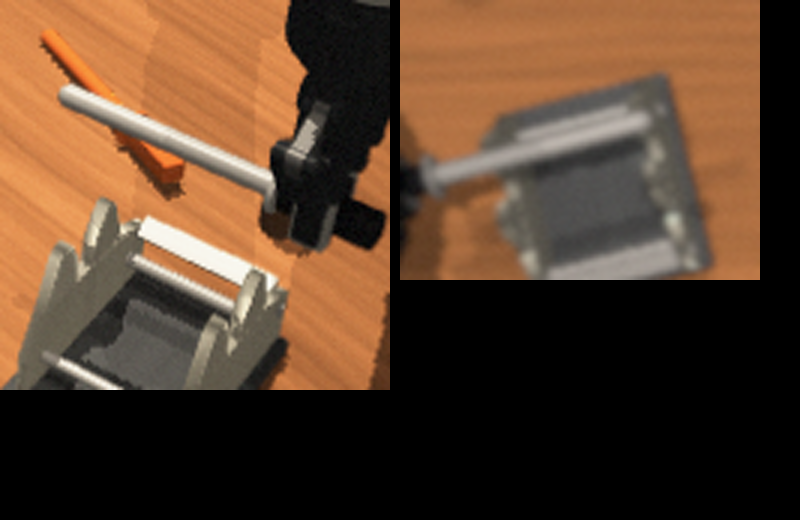

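The bar is held level. Its tip is at scene (381,262) and top (227,230). The dispenser is now empty.

```bash
python3 - <<'E'
from h import *
np.set_printoptions(precision=4,suppress=True)
tip,e=tri((380.7,261.7),(227,230.2)); print("tip",tip,e)
col,e=tri((450,293.3),(173,243.7)); print("col",col,e)
g=np.array([.4998,.3054,.1999]); d=tip-g; print("tip-grasp",d,np.linalg.norm(d),"yaw",np.degrees(np.arctan2(d[0],-d[1])))
T=[("top",(-.106,-.05,.008),(409.7,268)),("top",(-.106,.05,.008),(375.8,268)),("scene",(-.106,.05,.004),(291.4,231)),("scene",(.106,.05,.004),(220,262.6)),("scene",(.106,-.05,.008),(197.6,242.4)),("top",(0,.05,.008),(374.5,226)),("top",(0,-.05,.008),(408,226))]
print("tray",fit(T,[.5,-.2,0,0]))
Y=lambda a,b,c,row:[("scene",(0,.035,0),a),("top",(0,.035,.042),(b,row)),("top",(0,-.035,.042),(c,row))]
# fix yaw by scanning
for nm,a,b,c,row in(("yel",(272.3,219.4),383,409.2,250.3),("grn",(232.4,237.6),380.8,406.3,211)):
    print(nm,fit(Y(a,b,c,row),[.5,-.3,0,.05]))
    # silhouette rows
    for x in(.488,.490,.492,.494,.496) if nm=="yel" else (.604,.608,.612):
        th=np.linspace(0,np.pi,100); P=np.c_[x+.042*np.cos(th),0*th-.303,.05+.042*np.sin(th)]
        v=proj("top",P)[:,1]; print(x,v.min(),v.max(), proj("scene",[x,-.267,.05])[0])
E
```

```text
tip [0.539  0.1441 0.1951] 0.03911415029352838
col [0.5077 0.2778 0.1969] 0.7026078350391458
tip-grasp [ 0.0392 -0.1613 -0.0048] 0.16606376127829442 yaw 13.650708900123382
tray (array([ 0.5534, -0.301 ,  0.0217, -0.0026]), array([ 0. , -0.7, -0.2,  0.5, -0.1, -1.1, -1.3,  1. , -1.2, -0.2, -0.7,
        6.7, -0.4,  5.5]))
yel (array([ 0.4918, -0.3009, -0.021 ,  0.0457]), array([ 0.2,  0. ,  0.5, -0.2, -0.3,  0. ]))
0.488 237.9735966982445 267.5554345277467 [273.6771 217.1119]
0.49 237.27450667714305 266.8481912905016 [273.0016 217.3972]
0.492 236.575676844104 266.14121754665484 [272.3252 217.6829]
0.494 235.87710693097966 265.4345130150499 [271.6477 217.9691]
0.496 235.17879667000489 264.72807741493267 [270.9692 218.2556]
grn (array([ 0.6033, -0.2987, -0.0526,  0.0428]), array([ 1. ,  0.1,  0.5, -0.9,  0.1,  0. ]))
0.604 197.79731052153855 226.9722917258409 [232.7995 234.3877]
0.608 196.42439888608544 225.58841509825717 [231.3259 235.0109]
0.612 195.05247339984325 224.2055527626376 [229.8478 235.6361]
```

{"method": "step_arm", "body": {
  "linear": [
    [-0.027, -0.911, 0],
    [-0.027, -0.911, 0],
    [-0.027, -0.911, 0],
    [-0.027, -0.911, 0],
    [-0.027, -0.911, 0],
    [-0.027, -0.911, 0],
    [-0.027, -0.911, 0],
    [-0.027, -0.911, 0],
    [-0.027, -0.911, 0],
    [-0.027, -0.911, 0],
    [-0.027, -0.911, 0],
    [-0.027, -0.911, 0],
    [-0.027, -0.911, 0],
    [-0.027, -0.911, 0],
    [-0.027, -0.911, 0],
    [-0.027, -0.911, 0],
    [0, 0, 0],
    [0, 0, 0]
  ],
  "twist": [
    [0, 0, -0.102],
    [0, 0, -0.102],
    [0, 0, -0.102],
    [0, 0, -0.102],
    [0, 0, -0.102],
    [0, 0, -0.102],
    [0, 0, -0.102],
    [0, 0, -0.102],
    [0, 0, -0.102],
    [0, 0, -0.102],
    [0, 0, -0.102],
    [0, 0, -0.102],
    [0, 0, -0.102],
    [0, 0, -0.102],
    [0, 0, -0.102],
    [0, 0, -0.102],
    [0, 0, 0],
    [0, 0, 0]
  ],
  "grip": [0, 0, 0, 0, 0, 0, 0, 0, 0, 0, 0, 0, 0, 0, 0, 0, 0, 0]
}}

```text
t: 6.9
ee_pos: [0.4888, -0.0598, 0.3554]
tcp_rot: [2.203, 2.24, 0.001]
wrist_force: [-0.2, 1.6, -1.9]
finger_gap: 0.0169
finger_force: 61.1
```

{"method": "step_arm", "body": {
  "linear": [
    [0, 0, -0.4],
    [0, 0, -0.7],
    [0, 0, -0.8],
    [0, 0, -0.8],
    [0, 0, -0.8],
    [0, 0, -0.8],
    [0, 0, -0.8],
    [0, 0, -0.5],
    [0, 0, -0.36],
    [0, 0, 0],
    [0, 0, 0]
  ],
  "twist": [
    [0, 0, 0],
    [0, 0, 0],
    [0, 0, 0],
    [0, 0, 0],
    [0, 0, 0],
    [0, 0, 0],
    [0, 0, 0],
    [0, 0, 0],
    [0, 0, 0],
    [0, 0, 0],
    [0, 0, 0]
  ],
  "grip": [0, 0, 0, 0, 0, 0, 0, 0, 0, 0, 0]
}}

```text
t: 8.0
ee_pos: [0.4895, -0.0586, 0.2065]
tcp_rot: [2.2, 2.243, 0.001]
wrist_force: [-0.6, -0.9, -0.3]
finger_gap: 0.0169
finger_force: 61.0
```

```bash
python3 - <<'E'
from h import *; import cv2
st()
S=camera("scene")["image"];T=camera("top")["image"]
s=S[170:270,230:350,::-1]; t=T[220:280,335:420,::-1]
o=np.zeros((580,800,3),np.uint8); o[:400,:480]=cv2.resize(s,None,fx=4,fy=4,interpolation=2)
o[:240,450:790]=cv2.resize(t,None,fx=4,fy=4,interpolation=2); cv2.imwrite("pics/a3.png",o)
E
```

```text
t 8.0 pos [ 0.4895 -0.0586  0.2065] grasp [ 0.4895 -0.0586  0.0515] z [ 0.0005  0.0001 -1.    ] yaw 1.1141243797391467 F [-0.595  -0.8581 -0.3423] M [ 0.0762 -0.0036  0.0362] gap 0.016939368323879957 61.04450583457947 q [ 0.0177  0.4986  0.0565  2.0838 -0.051   0.5599  0.13  ]
```

View pics/a3.png

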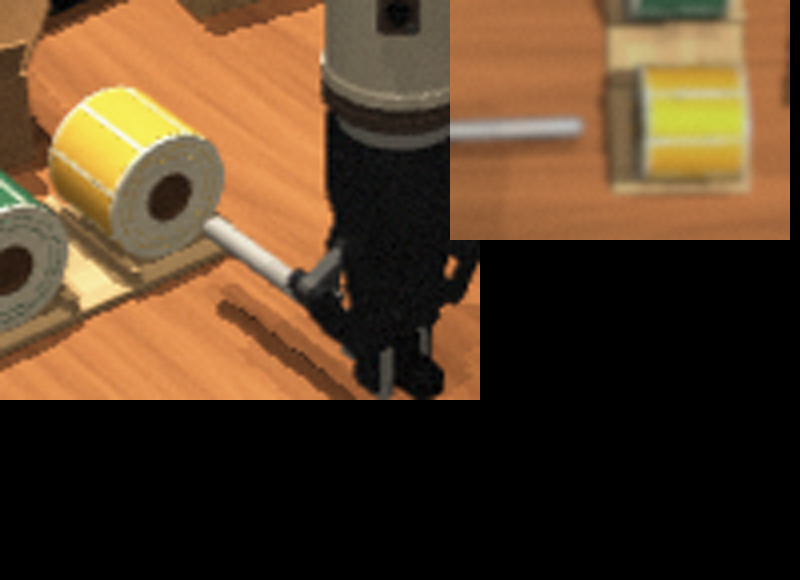

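The bar tip is at scene (282,226) and top (368,252). The bore mouth is at scene (272.2,219.2), and the roll's rim spans rows 236 to 265 in the top view. I'll compare the tip with the bore.

```bash
python3 - <<'E'
from h import *
np.set_printoptions(precision=4,suppress=True)
tip,e=tri((282,226),(368,251.8)); print("tip",tip,e)
d=np.array([.02,-.9998,0])
for L in(.03,.035,.04,.045,.05): P=tip+L*d; print(L,P,proj("scene",P)[0])
# bore mouth with roll x .494, y face, fit y,z from scene
for x in(.492,.494,.496):
    o=least_squares(lambda q:np.r_[proj("scene",[x,q[0],q[1]])[0]-(272.25,219.25),proj("top",[x,q[0],q[1]+.042])[0][0]-383],[-.27,.05]);print(x,o.x,o.fun)
E
```

```text
tip [ 0.4918 -0.2276  0.0471] 0.06991898708190547
0.03 [ 0.4924 -0.2576  0.0471] [274.459  220.4733]
0.035 [ 0.4925 -0.2626  0.0471] [273.2336 219.5684]
0.04 [ 0.4926 -0.2676  0.0471] [272.0138 218.6676]
0.045 [ 0.4927 -0.2726  0.0471] [270.7995 217.7708]
0.05 [ 0.4928 -0.2776  0.0471] [269.5907 216.8781]
0.492 [-0.2655  0.0461] [0.4935 0.0274 0.336 ]
0.494 [-0.2645  0.0476] [0.0323 0.0018 0.0219]
0.496 [-0.2635  0.049 ] [-0.4308 -0.0228 -0.2927]
```

{"method": "step_arm", "body": {
  "linear": [
    [0.06, 0, 0.02],
    [0.005, -0.4, 0],
    [0.005, -0.4, 0],
    [0.005, -0.4, 0],
    [0.005, -0.4, 0],
    [0.005, -0.4, 0],
    [0.005, -0.4, 0],
    [0.005, -0.4, 0],
    [0, 0, 0]
  ],
  "twist": [
    [0, 0, 0],
    [0, 0, 0],
    [0, 0, 0],
    [0, 0, 0],
    [0, 0, 0],
    [0, 0, 0],
    [0, 0, 0],
    [0, 0, 0],
    [0, 0, 0]
  ],
  "grip": [0, 0, 0, 0, 0, 0, 0, 0, 0]
}}

```text
t: 9.1
ee_pos: [0.4915, -0.1308, 0.2068]
tcp_rot: [2.202, 2.239, -0.001]
wrist_force: [-0.5, -0.9, -0.8]
finger_gap: 0.0168
finger_force: 61.0
```

```bash
python3 - <<'E'
from h import *; import cv2
st()
S=camera("scene")["image"];T=camera("top")["image"]
a=cv2.imread("pics/top0.png")
hsv=lambda im:cv2.inRange(cv2.cvtColor(im,cv2.COLOR_BGR2HSV)[180:280,360:425],(21,165,90),(35,255,255))
for im in(a,np.ascontiguousarray(T[:,:,::-1])):
    v,u=np.nonzero(hsv(im)); print(len(u),u.mean(),v.mean())
E
```

```text
t 9.1 pos [ 0.4915 -0.1308  0.2068] grasp [ 0.4915 -0.1309  0.0518] z [ 0.0003 -0.0009 -1.    ] yaw 0.9496579489764334 F [-0.5388 -0.8985 -0.7546] M [ 0.0779 -0.0008  0.0387] gap 0.016825559511085608 61.045804023742676 q [ 0.158   0.5171  0.0594  2.0466 -0.0521  0.5788  0.2699]
272 35.95220588235294 68.82720588235294
269 35.921933085501855 68.94052044609666
```

{"method": "step_arm", "body": {
  "linear": [
    [0.005, -0.4, 0],
    [0.005, -0.4, 0],
    [0.005, -0.4, 0],
    [0.005, -0.4, 0],
    [0.005, -0.4, 0],
    [0.005, -0.4, 0],
    [0.005, -0.4, 0],
    [0, -0.16, 0],
    [0, 0, 0]
  ],
  "twist": [
    [0, 0, 0],
    [0, 0, 0],
    [0, 0, 0],
    [0, 0, 0],
    [0, 0, 0],
    [0, 0, 0],
    [0, 0, 0],
    [0, 0, 0],
    [0, 0, 0]
  ],
  "grip": [0, 0, 0, 0, 0, 0, 0, 0, 0]
}}

```text
t: 10.1
ee_pos: [0.4923, -0.2037, 0.2067]
tcp_rot: [2.201, 2.241, -0.0]
wrist_force: [-0.1, 0.1, -0.9]
finger_gap: 0.0175
finger_force: 61.0
```

```bash
python3 - <<'E'
from h import *; import cv2
st()
S=camera("scene")["image"];T=camera("top")["image"]
v,u=np.nonzero(cv2.inRange(cv2.cvtColor(np.ascontiguousarray(T[:,:,::-1]),cv2.COLOR_BGR2HSV)[180:280,360:425],(21,165,90),(35,255,255))); print(len(u),u.mean(),v.mean())
s=S[160:270,190:310,::-1]; t=T[190:290,365:470,::-1]
o=np.zeros((440,800,3),np.uint8); o[:330,:360]=cv2.resize(s,None,fx=3,fy=3,interpolation=2)
o[:400,370:790]=cv2.resize(t,None,fx=4,fy=4,interpolation=2); cv2.imwrite("pics/a4.png",o)
E
```

```text
t 10.1 pos [ 0.4923 -0.2037  0.2067] grasp [ 0.4923 -0.2037  0.0517] z [ 0.     -0.0002 -1.    ] yaw 1.0186249981243007 F [-0.0898  0.0715 -0.8523] M [ 0.0085 -0.0188 -0.0023] gap 0.01745676497343415 61.04511022567749 q [ 0.2935  0.5471  0.0598  1.9878 -0.0541  0.6081  0.4067]
82 42.8780487804878 70.90243902439025
```

View pics/a4.png

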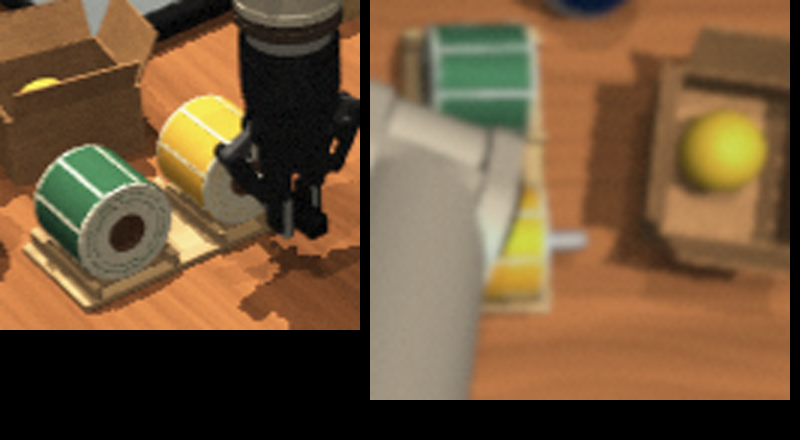

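The tip sticks out of the far side of the roll (top crop (585,240)), well short of the box. The yellow roll has not moved. I'll lift gently.

{"method": "step_arm", "body": {
  "linear": [
    [0, 0, 0.15],
    [0, 0, 0.15],
    [0, 0, 0.15],
    [0, 0, 0.15],
    [0, 0, 0.15],
    [0, 0, 0.2],
    [0, 0, 0.2],
    [0, 0, 0.2],
    [0, 0, 0],
    [0, 0, 0]
  ],
  "twist": [
    [0, 0, 0],
    [0, 0, 0],
    [0, 0, 0],
    [0, 0, 0],
    [0, 0, 0],
    [0, 0, 0],
    [0, 0, 0],
    [0, 0, 0],
    [0, 0, 0],
    [0, 0, 0]
  ],
  "grip": [0, 0, 0, 0, 0, 0, 0, 0, 0, 0]
}}

```text
t: 11.2
ee_pos: [0.4925, -0.2028, 0.2407]
tcp_rot: [2.2, 2.242, 0.0]
wrist_force: [-0.3, 0.6, -5.5]
finger_gap: 0.0171
finger_force: 60.6
```

```bash
python3 - <<'E'
from h import *
st()
E
```

```text
t 11.2 pos [ 0.4925 -0.2028  0.2407] grasp [ 0.4926 -0.2028  0.0857] z [ 0.0004 -0.0001 -1.    ] yaw 1.0956873497057453 F [-0.2794  0.6194 -5.454 ] M [0.375  0.0587 0.0444] gap 0.017074040498727475 60.57186484336853 q [ 0.2874  0.488   0.065   1.9787 -0.0488  0.6759  0.402 ]
```

{"method": "step_arm", "body": {
  "linear": [
    [0, 0, 0.3],
    [0, 0, 0.4],
    [0, 0, 0.5],
    [0, 0, 0.5],
    [0, 0, 0.5],
    [0, 0, 0.5],
    [0, 0, 0.5],
    [0, 0, 0.5],
    [0, 0, 0.5],
    [0, 0, 0.4],
    [0, 0, 0.2],
    [0, 0, 0],
    [0, 0, 0]
  ],
  "twist": [
    [0, 0, 0],
    [0, 0, 0],
    [0, 0, 0],
    [0, 0, 0],
    [0, 0, 0],
    [0, 0, 0],
    [0, 0, 0],
    [0, 0, 0],
    [0, 0, 0],
    [0, 0, 0],
    [0, 0, 0],
    [0, 0, 0],
    [0, 0, 0]
  ],
  "grip": [0, 0, 0, 0, 0, 0, 0, 0, 0, 0, 0, 0, 0]
}}

```text
t: 12.5
ee_pos: [0.4923, -0.2026, 0.3601]
tcp_rot: [-2.2, -2.242, 0.0]
wrist_force: [0.0, -1.0, -4.1]
finger_gap: 0.0167
finger_force: 60.5
```

```bash
python3 - <<'E'
from h import *; import cv2
st()
S=camera("scene")["image"];T=camera("top")["image"]
s=S[110:260,190:340,::-1]; t=T[190:290,365:470,::-1]
o=np.zeros((600,800,3),np.uint8); o[:600,:600]=cv2.resize(s,None,fx=4,fy=4,interpolation=2)
o[:200,590:800]=cv2.resize(t,None,fx=2,fy=2,interpolation=2); cv2.imwrite("pics/a5.png",o)
E
```

```text
t 12.5 pos [ 0.4923 -0.2026  0.3601] grasp [ 0.4922 -0.2026  0.2051] z [-0.0006  0.0003 -1.    ] yaw 1.1001182688925406 F [ 0.0448 -1.0448 -4.1066] M [ 0.3855 -0.0041 -0.0094] gap 0.016733582653890147 60.543354749679565 q [ 0.2743  0.3111  0.0786  1.9041 -0.0301  0.9282  0.3864]
```

View pics/a5.png

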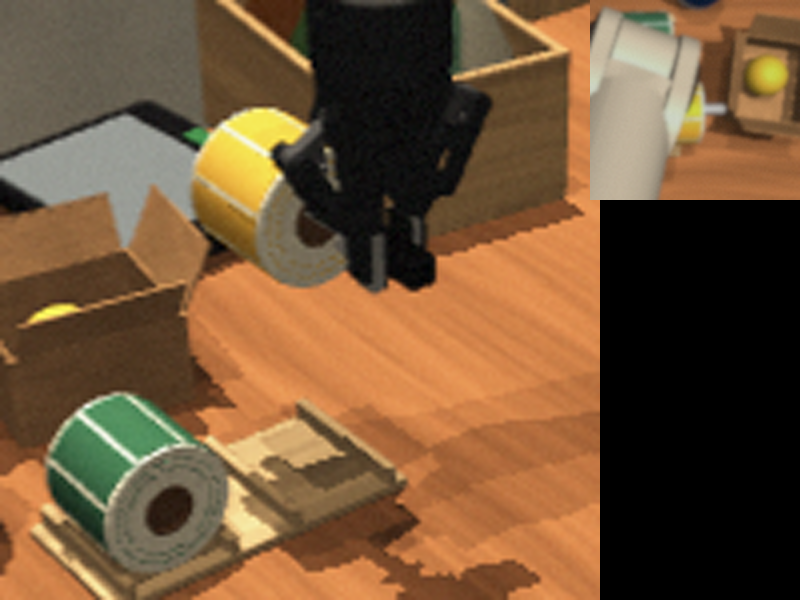

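The yellow roll hangs on the bar, close to level. The green roll has not moved. My 10 pictures are used, so from here I'll check numerically. Carrying to the pose above the dispenser where I took the post-lift picture.

{"method": "step_arm", "body": {
  "linear": [
    [0.011, 0.2, 0],
    [0.011, 0.4, 0],
    [0.011, 0.6, 0],
    [0.011, 0.8, 0],
    [0.011, 0.8, 0],
    [0.011, 0.8, 0],
    [0.011, 0.8, 0],
    [0.011, 0.8, 0],
    [0.011, 0.8, 0],
    [0.011, 0.8, 0],
    [0.011, 0.8, 0],
    [0.011, 0.8, 0],
    [0.011, 0.8, 0],
    [0.011, 0.8, 0],
    [0.011, 0.8, 0],
    [0.011, 0.8, 0],
    [0.011, 0.8, 0],
    [0.011, 0.8, 0]
  ],
  "twist": [
    [0, 0, 0.058],
    [0, 0, 0.058],
    [0, 0, 0.058],
    [0, 0, 0.058],
    [0, 0, 0.058],
    [0, 0, 0.058],
    [0, 0, 0.058],
    [0, 0, 0.058],
    [0, 0, 0.058],
    [0, 0, 0.058],
    [0, 0, 0.058],
    [0, 0, 0.058],
    [0, 0, 0.058],
    [0, 0, 0.058],
    [0, 0, 0.058],
    [0, 0, 0.058],
    [0, 0, 0.058],
    [0, 0, 0.058]
  ],
  "grip": [0, 0, 0, 0, 0, 0, 0, 0, 0, 0, 0, 0, 0, 0, 0, 0, 0, 0]
}}

```text
t: 14.4
ee_pos: [0.4967, 0.1296, 0.3606]
tcp_rot: [-2.028, -2.399, -0.001]
wrist_force: [0.4, 0.3, -4.1]
finger_gap: 0.017
finger_force: 60.6
```

{"method": "step_arm", "body": {
  "linear": [
    [0.011, 0.8, 0],
    [0.011, 0.8, 0],
    [0.011, 0.8, 0],
    [0.011, 0.8, 0],
    [0.011, 0.8, 0],
    [0.011, 0.8, 0],
    [0.011, 0.8, -0.04],
    [0.011, 0.6, -0.08],
    [0.011, 0.5, -0.08],
    [0.011, 0.4, 0],
    [0, 0, 0],
    [0, 0, 0],
    [0, 0, 0]
  ],
  "twist": [
    [0, 0, 0.058],
    [0, 0, 0.058],
    [0, 0, 0.058],
    [0, 0, 0.058],
    [0, 0, 0.058],
    [0, 0, 0.058],
    [0, 0, 0.058],
    [0, 0, 0.058],
    [0, 0, 0.058],
    [0, 0, 0.058],
    [0, 0, 0],
    [0, 0, 0],
    [0, 0, 0]
  ],
  "grip": [0, 0, 0, 0, 0, 0, 0, 0, 0, 0, 0, 0, 0]
}}

```text
t: 15.7
ee_pos: [0.5005, 0.3036, 0.3554]
tcp_rot: [1.934, 2.475, -0.001]
wrist_force: [-0.1, -0.1, -3.8]
finger_gap: 0.0172
finger_force: 60.6
```

```bash
python3 - <<'E'
from h import *; import cv2
st()
S=camera("scene")["image"][:,:,::-1];T=camera("top")["image"][:,:,::-1]
cv2.imwrite("pics/s3.png",S);cv2.imwrite("pics/t3.png",T)
for a,b,(x,y) in((cv2.imread("pics/s2.png"),S,(380,262)),(cv2.imread("pics/t2.png"),T,(227,230))):
    for im in(a,b):
        print(cv2.cvtColor(np.ascontiguousarray(im),cv2.COLOR_BGR2HSV)[y-9:y+16,x-9:x+12,1])  # saturation: steel is low
E
```

```text
t 15.7 pos [0.5005 0.3036 0.3554] grasp [0.5005 0.3035 0.2004] z [-0.     -0.0009 -1.    ] yaw 14.004431706187779 F [-0.0793 -0.1071 -3.7604] M [ 0.3724  0.1156 -0.0182] gap 0.017157079472410516 60.56358218193054 q [-0.4347  0.4137 -0.1993  1.771   0.0977  0.967  -0.4288]
[[164 165 162 164 164 164 158 161 164 166 170 185 205 207 200 196 196 197
  194 192 170]
 [165 164 163 162 162 163 161 163 160 163 171 165 177 204 205 202 199 192
  192 193 187]
 [164 163 162 160 161 165 163 168 160 165 161 168 167 200 209 206 203 198
  193 193 194]
 [162 162 165 162 163 164 165 161 161 160 161 160 168 161 196 214 207 202
  198 196 191]
 [167 165 162 162 165 164 163 164 164 165 159 153 133 129 152 200 211 206
  202 197 193]
 [163 166 162 164 162 161 165 166 160 152 105  85  38  46  73 115 188 208
  210 203 197]
 [162 163 166 163 162 166 162 167 160  79  36  19  21  22  24  42  78 141
  198 210 202]
 [163 164 164 165 163 161 164 166 143  50  34  29  18  15  19  22  26  51
  100 151 186]
 [159 163 166 166 166 163 165 158 110  44  35  38  36  31  20  16  16  20
   26  20  80]
 [160 159 164 163 164 167 
[... 7376 characters left out ...]
1  28   4  15  14  10  22  33  36  34  35  35  36  30  22  35
   99 143 156]
 [ 79  85  68  25  10   3   9   9  23  31  35  36  31  34  36  29  22  27
   82 136 155]
 [ 75  79  66  25   7  16   9  19  27  33  37  36  39  35  33  30  21  21
   71 130 154]
 [ 66  73  64  34  10   7  10  24  31  32  38  37  35  35  33  35  21  22
   54 115 148]
 [ 78  82  68  40  17   7  13  22  35  38  35  42  37  36  36  34  27  21
   37  95 138]
 [ 87  85  77  46  21  15   7  22  33  37  35  36  35  34  34  36  29  18
   27  77 136]
 [ 76  74  66  36  14   8  11  20  29  35  38  35  30  34  33  37  33  18
   21  62 125]
 [ 63  62  48  23  15   4   8  19  34  39  33  39  34  33  42  42  29  21
   21  48 116]]
```

```bash
python3 - <<'E'
from h import *; import cv2
np.set_printoptions(precision=4,suppress=True)
T=cv2.imread("pics/t3.png"); h=cv2.cvtColor(T,cv2.COLOR_BGR2HSV)[190:290,150:260]
m=cv2.inRange(h,(20,120,90),(36,255,255)); n,l,s,c=cv2.connectedComponentsWithStats(m)
for i in range(1,n):
    if s[i][4]>15: print(s[i]+[150,190,0,0,0],c[i]+[150,190])
g=np.array([.5001,.3045,.2]); d=np.array([.2445,-.9697,0])
for yo in(-.035,-.025,-.015,0,.015,.025,.035): print(yo, proj("top",g+d*(.093-yo)+[0,0,.036])[0], proj("scene",g+d*(.093-yo)+[0,0,.036])[0])
S=cv2.imread("pics/s3.png"); h=cv2.cvtColor(S,cv2.COLOR_BGR2HSV)[200:340,360:480]
m=cv2.inRange(h,(20,120,90),(36,255,255)); n,l,s,c=cv2.connectedComponentsWithStats(m)
for i in range(1,n):
    if s[i][4]>15: print(s[i]+[360,200,0,0,0],c[i]+[360,200])
E
```

```text
[184 220  27  22 387] [196.9587 230.7829]
[188 239  29  16 241] [201.4523 245.7054]
-0.035 [208.6643 231.1392] [400.67   251.6491]
-0.025 [204.6728 232.1881] [405.8082 253.863 ]
-0.015 [200.6789 233.2376] [410.9967 256.0988]
0 [194.6836 234.8129] [418.8751 259.4942]
0.015 [188.6827 236.3895] [426.87   262.9404]
0.025 [184.679  237.4413] [432.2658 265.2666]
0.035 [180.6728 238.4937] [437.715 267.616]
[395 249  43  24 439] [415.3326 260.2187]
[387 260  39  31 613] [406.1778 274.4763]
```

```bash
python3 - <<'E'
from h import *; import cv2
np.set_printoptions(precision=3,suppress=True,linewidth=200)
g=np.array([.5001,.3045,.2]); d=np.array([.2445,-.9697,0]); e=np.array([.9697,.2445,0])
ys=np.arange(-.06,.062,.004); print((ys*1000).astype(int))
for nm in("top","scene"):
    im=cv2.imread(f"pics/{nm[0]}3.png")
    for th in(-50,-30,-15,0,15,30,50):
        a=np.radians(th); P=np.array([g+d*(.093-y)+e*.042*np.sin(a)+[0,0,-.006+.042*np.cos(a)] for y in ys])
        p=proj(nm,P).astype(np.float32)
        v=cv2.remap(im,p[:,0],p[:,1],1).reshape(-1,3).astype(int)
        print(nm,th,v[:,2]-v[:,0]) # R-B
E
```

```text
[-60 -55 -51 -47 -43 -39 -35 -31 -27 -23 -19 -15 -11  -7  -3   0   4   8  12  16  20  24  28  32  36  40  44  48  52  56  60]
top -50 [  2   9  29  36  37  65 122 148 150 150 151 146 142 139 139 139 137 137 136 135 128  94  72  88  96  94  96 106 108 102  81]
top -30 [  3  27  32  27  28  51 111 146 144 145 147 145 148 149 151 151 150 151 151 152 146 107  62  64  69  67  67  62  53  46  60]
top -15 [ 11  13  15  23  30  44  94 112 111 107 109 103 105 107 107 114 107 106 108 104 103  74  35  26  19  17  17  16  12  11   7]
top 0 [ 15  19  18  20  20  52 121 143 145 145 145 145 145 144 146 148 148 149 149 148 140  91  51  53  57  57  55  41  19  12  12]
top 15 [  5  23  35  30  32  62 121 139 141 142 142 142 142 141 144 142 147 146 146 147 138  92  73 101 111 111 111 110 106  94  75]
top 30 [ 69  65  40  34  32  57 105 109 109 114 107 108 106 104 107  97 101 104 103 109  97  81  82 106 111 113 114 111 110 110 100]
top 50 [104 102  91  56  39  70 116 133 134 138 138 138 141 140 141 142 142 144 144 143 137 102  93 105 109 111 110 109 110 110 111]
scene -50 [138 138 136 133 122 136 138 13
[... 205 characters left out ...]
 144 142 140 140 140 107]
scene -15 [137 137 135 136 137 113  50  74 106 106 106 106  79  93  90  72  90 101 117 106 111 127  59  39  37 133 141 143 144 147 144]
scene 0 [141 140 142 138 141  86 115 157 158 158 157 158 158 158 157 165 162 164 163 163 164 165  23  28  70  43  67 134 133 132 133]
scene 15 [186 185 172 148 139  59 130 154 152 155 153 153 153 154 154 154 160 161 159 159 160 161  18  51  49  28  46  53 135 135  99]
scene 30 [118  67  74 124 171  73 138 150 147 146 135 132 120 121 134 128 121 122 143 146 139 127  25  48  28  25  27  40  89 137 143]
scene 50 [117  30  18  17  18  41 160 172 172 173 170 171 173 172 171 172 170 171 171 169 171 164  39  63  31  15  13  12  16  27  22]
```

{"method": "step_arm", "body": {
  "linear": [
    [-0.03, 0.15, 0],
    [0, 0, -0.2],
    [0, 0, -0.4],
    [0, 0, -0.5],
    [0, 0, -0.5],
    [0, 0, -0.5],
    [0, 0, -0.4],
    [0, 0, -0.3],
    [0, 0, -0.2],
    [0, 0, -0.2],
    [0, 0, -0.2],
    [0, 0, -0.2],
    [0, 0, 0]
  ],
  "twist": [
    [0, 0, 0.008],
    [0, 0, 0],
    [0, 0, 0],
    [0, 0, 0],
    [0, 0, 0],
    [0, 0, 0],
    [0, 0, 0],
    [0, 0, 0],
    [0, 0, 0],
    [0, 0, 0],
    [0, 0, 0],
    [0, 0, 0],
    [0, 0, 0]
  ],
  "grip": [0, 0, 0, 0, 0, 0, 0, 0, 0, 0, 0, 0, 0]
}}

```text
t: 17.3
ee_pos: [0.4992, 0.3083, 0.2648]
tcp_rot: [-1.931, -2.478, 0.001]
wrist_force: [-0.2, -0.1, -5.5]
finger_gap: 0.017
finger_force: 60.5
```

```bash
python3 - <<'E'
from h import *
st()
E
```

```text
t 17.3 pos [0.4992 0.3083 0.2648] grasp [0.4991 0.3082 0.1098] z [-0.0008 -0.0005 -1.    ] yaw 14.152613672792167 F [-0.1869 -0.0996 -5.5379] M [0.3777 0.0471 0.0211] gap 0.016977122505770013 60.52203297615051 q [-0.4561  0.5338 -0.1846  1.8263  0.1312  0.7943 -0.4608]
```

{"method": "step_arm", "body": {
  "linear": [
    [0, 0, -0.15],
    [0, 0, -0.15],
    [0, 0, -0.15],
    [0, 0, -0.15],
    [0, 0, -0.15],
    [0, 0, -0.15],
    [0, 0, 0]
  ],
  "twist": [
    [0, 0, 0],
    [0, 0, 0],
    [0, 0, 0],
    [0, 0, 0],
    [0, 0, 0],
    [0, 0, 0],
    [0, 0, 0]
  ],
  "grip": [0, 0, 0, 0, 0, 0, 0]
}}

```text
t: 18.0
ee_pos: [0.4991, 0.3083, 0.2422]
tcp_rot: [-1.93, -2.478, 0.002]
wrist_force: [-0.4, -0.0, -4.5]
finger_gap: 0.0168
finger_force: 60.5
```

```bash
python3 - <<'E'
from h import *
st()
E
```

```text
t 18.0 pos [0.4991 0.3083 0.2422] grasp [0.499  0.3082 0.0872] z [-0.0011 -0.0006 -1.    ] yaw 14.157318629049824 F [-0.415  -0.0217 -4.4858] M [ 0.3807  0.1369 -0.0201] gap 0.01683972634849775 60.51157593727112 q [-0.4611  0.5669 -0.1786  1.8356  0.1399  0.7525 -0.4677]
```

No contact so far and the bar is in the straight part of the slots. Lowering the last 12 mm.

{"method": "step_arm", "body": {
  "linear": [
    [0, 0, -0.12],
    [0, 0, -0.12],
    [0, 0, -0.12],
    [0, 0, -0.08],
    [0, 0, -0.06],
    [0, 0, 0],
    [0, 0, 0]
  ],
  "twist": [
    [0, 0, 0],
    [0, 0, 0],
    [0, 0, 0],
    [0, 0, 0],
    [0, 0, 0],
    [0, 0, 0],
    [0, 0, 0]
  ],
  "grip": [0, 0, 0, 0, 0, 0, 0]
}}

```text
t: 18.7
ee_pos: [0.4994, 0.3085, 0.2307]
tcp_rot: [1.931, 2.478, 0.0]
wrist_force: [-1.2, -0.2, -1.7]
finger_gap: 0.0173
finger_force: 61.0
```

```bash
python3 - <<'E'
from h import *
st()
E
```

```text
t 18.7 pos [0.4994 0.3085 0.2307] grasp [0.4995 0.3085 0.0757] z [ 0.0002  0.0001 -1.    ] yaw 14.15013190617567 F [-1.1717 -0.2342 -1.6956] M [-0.0084  0.2433 -0.0865] gap 0.017285248186140186 60.98684906959534 q [-0.4639  0.5844 -0.1752  1.8392  0.1447  0.7301 -0.4717]
```

{"method": "step_arm", "body": {
  "linear": [
    [0, 0, -0.03],
    [0, 0, 0],
    [0, 0, 0]
  ],
  "twist": [
    [0, 0, 0],
    [0, 0, 0],
    [0, 0, 0]
  ],
  "grip": [0, 0, 0]
}}

```text
t: 19.0
ee_pos: [0.4995, 0.3086, 0.2303]
tcp_rot: [1.931, 2.478, 0.001]
wrist_force: [-2.6, -1.6, 5.5]
finger_gap: 0.0169
finger_force: 62.0
```

```bash
python3 - <<'E'
from h import *; import cv2
st()
for n in("scene","top"): cv2.imwrite(f"pics/{n[0]}4.png",camera(n)["image"][:,:,::-1])
a=cv2.imread("pics/scene0.png"); b=cv2.imread("pics/s4.png")
for im in(a,b): print(cv2.cvtColor(im,cv2.COLOR_BGR2HSV)[306:322,368:386,2])
E
```

```text
t 19.0 pos [0.4995 0.3086 0.2303] grasp [0.4995 0.3086 0.0753] z [ 0.0004  0.0002 -1.    ] yaw 14.14970892910538 F [-2.604  -1.6309  5.5449] M [-0.3261  0.5796 -0.1279] gap 0.016853759894241788 61.98235273361206 q [-0.4641  0.585  -0.175   1.8393  0.145   0.7291 -0.4719]
[[210 210 208 207 204 209 205 204 211 213 219 214 208 206 214 220 228 229]
 [217 211 210 208 210 209 205 203 204 206 218 218 217 208 203 208 220 227]
 [222 220 214 210 208 207 207 208 206 207 202 215 216 216 212 204 205 217]
 [219 218 220 216 213 208 206 205 207 210 186 201 210 216 218 215 207 207]
 [219 219 218 218 216 211 211 204 204 221 222 192 186 200 213 216 216 207]
 [221 219 217 217 216 218 210 195 214 236 194 147 147 163 181 203 216 215]
 [217 219 219 217 215 221 194 178 189 194 132 115 120 132 148 165 213 217]
 [213 217 219 218 217 217 150 147 165 156 137 122 109 106 128 152 214 218]
 [209 211 218 219 219 218 166 130 148 160 152 138 129 106 123 111 198 234]
 [211 205 211 215 216 220 218 127 158 175 167 160 160 106 103 109 114 230]
 [209 210 210 209 214 218 220 171 179 184 184 175 142 106  98 105 113 148]
 [2
[... 873 characters left out ...]
129 137 150 171 217 221]
 [212 222 223 221 220 222 220 192 155 150 142 125 111 108 130 162 214 231]
 [212 214 220 223 224 219 217 193 151 160 154 139 136 106 124 114 200 235]
 [211 210 212 220 219 222 220 216 173 179 167 160 161 112 100 110 115 230]
 [214 212 212 214 219 220 221 220 190 186 186 174 146 103 101 106 116 150]
 [213 215 213 211 211 217 218 211 183 177 179 187 117 100  97 106 110 147]
 [210 212 211 212 211 212 213 189 177 175 174 181 118 101  99 101 111 180]
 [212 209 211 216 210 213 207 184 173 173 171 151 108  96  99 101 113 227]
 [216 210 209 213 212 213 205 173 166 168 168 126 103 102 103  97 160 241]
 [217 215 216 211 209 216 199 170 163 167 175 117 100 102 105 106 218 238]]
```

Seated at the original height and pressing lightly. Releasing.

{"method": "step_arm", "body": {
  "linear": [
    [0, 0, 0],
    [0, 0, 0],
    [0, 0, 0],
    [0, 0, 0],
    [0, 0, 0],
    [0, 0, 0],
    [0, 0, 0],
    [0, 0, 0]
  ],
  "twist": [
    [0, 0, 0],
    [0, 0, 0],
    [0, 0, 0],
    [0, 0, 0],
    [0, 0, 0],
    [0, 0, 0],
    [0, 0, 0],
    [0, 0, 0]
  ],
  "grip": [0.3, 0.6, 1, 1, 1, 1, 1, 1]
}}

```text
t: 19.9
ee_pos: [0.4994, 0.3085, 0.2297]
tcp_rot: [-1.931, -2.478, -0.0]
wrist_force: [-0.1, -0.6, -0.2]
finger_gap: 0.0855
finger_force: 0.0
```

{"method": "step_arm", "body": {
  "linear": [
    [0, 0, 0.3],
    [0, 0, 0.5],
    [0, 0, 0.8],
    [0, 0, 0.8],
    [0, 0, 0.8],
    [0, 0, 0.8],
    [0, 0, 0.8],
    [0, 0, 0.8],
    [0, 0, 0.8],
    [0, 0, 0],
    [-0.5, 0.8, 0],
    [-0.5, 0.8, 0],
    [-0.5, 0.8, 0],
    [-0.5, 0.8, 0],
    [-0.5, 0.8, 0],
    [-0.5, 0.8, 0],
    [0, 0, 0],
    [0, 0, 0]
  ],
  "twist": [
    [0, 0, 0],
    [0, 0, 0],
    [0, 0, 0],
    [0, 0, 0],
    [0, 0, 0],
    [0, 0, 0],
    [0, 0, 0],
    [0, 0, 0],
    [0, 0, 0],
    [0, 0, 0],
    [0, 0, 0],
    [0, 0, 0],
    [0, 0, 0],
    [0, 0, 0],
    [0, 0, 0],
    [0, 0, 0],
    [0, 0, 0],
    [0, 0, 0]
  ],
  "grip": [1, 1, 1, 1, 1, 1, 1, 1, 1, 1, 1, 1, 1, 1, 1, 1, 1, 1]
}}

```text
t: 21.7
ee_pos: [0.424, 0.4285, 0.3894]
tcp_rot: [1.929, 2.479, -0.001]
wrist_force: [0.9, -0.4, 0.4]
finger_gap: 0.0857
finger_force: 0.0
```

```bash
python3 - <<'E'
from h import *; import cv2
np.set_printoptions(precision=3,suppress=True,linewidth=200)
st()
for n in("scene","top"): cv2.imwrite(f"pics/{n[0]}5.png",camera(n)["image"][:,:,::-1])
# seated axis & roll position
g=np.array([.4995,.3086,.075]); d=np.array([.2445,-.9697,0]); e=np.array([.9697,.2445,0])
ys=np.arange(-.06,.062,.004); print((ys*1000).astype(int))
for nm in("top","scene"):
    im=cv2.imread(f"pics/{nm[0]}5.png")
    for th in(-30,0,30):
        a=np.radians(th); P=np.array([g+d*(.093-y)+e*.042*np.sin(a)+[0,0,-.006+.042*np.cos(a)] for y in ys])
        p=proj(nm,P).astype(np.float32); v=cv2.remap(im,p[:,0],p[:,1],1).reshape(-1,3).astype(int); print(nm,th,v[:,2]-v[:,0])
# handle: dark pixels before/after
for nm in("scene","top"):
    for f in(f"{nm}0",f"{nm[0]}5"):
        im=cv2.imread(f"pics/{f}.png"); x0,y0,x1,y1=(438,335,482,372) if nm=="scene" else (160,240,190,262)
        m=(im[y0:y1,x0:x1].max(2)<50); v,u=np.nonzero(m); print(f,len(u),u.mean()+x0,v.mean()+y0,u.max()+x0,u.min()+x0)
# change of everything else
a=cv2.imread("pics/top0.png");b=cv2.imread("pics/t5.png"); D=cv2.absdiff(a,b).max(2)>60
n,l,s,c=cv2.connectedComponentsWithStats(D.astype(np.uint8)*255)
print([list(x) for x in s[1:] if x[4]>12])
a=cv2.imread("pics/scene0.png");b=cv2.imread("pics/s5.png"); D=cv2.absdiff(a,b).max(2)>60
n,l,s,c=cv2.connectedComponentsWithStats(D.astype(np.uint8)*255)
print([list(x) for x in s[1:] if x[4]>12])
E
```

```text
t 21.7 pos [0.424  0.4285 0.3894] grasp [0.424  0.4284 0.2344] z [-0.0002 -0.0006 -1.    ] yaw 14.235578371027911 F [ 0.9293 -0.4333  0.366 ] M [-0.028   0.0011  0.0291] gap 0.08567473420817702 0.0 q [-0.6402  0.4107 -0.253   1.6945  0.1156  1.0516 -0.6821]
[-60 -55 -51 -47 -43 -39 -35 -31 -27 -23 -19 -15 -11  -7  -3   0   4   8  12  16  20  24  28  32  36  40  44  48  52  56  60]
top -30 [ 14  17  20  22  27  43  97 136 146 146 144 146 146 148 147 147 147 147 147 149 145 114  57  21  14  15  16  19  24  46  74]
top 0 [ 14  17  21  21  25  41  96 137 145 146 144 145 145 146 145 146 146 144 145 145 142 102  42  16  13  14  22  31  21  13  16]
top 30 [ 16  23  24  25  30  46  86 102 105 109 102 102 106 101 105 103 103 104 101  92  94  78  40  18  11  13  15  22  35  71 104]
scene -30 [138  69  40  34  20  68 106 137 136 127 144 149 154 154 150 139 134 128 123 120 115 115  79  30  12   5   6  29  40  30  18]
scene 0 [145 146 145  51  38  26  94 159 158 159 160 158 159 160 158 158 156 158 158 160 160 157  56  28  38  29  45 128  92  38  38]
scene 30 [115  48  37  48  52  23 124 163 162 1
[... 2701 characters left out ...]
32(149), np.int32(259), np.int32(13301)], [np.int32(516), np.int32(209), np.int32(7), np.int32(5), np.int32(13)], [np.int32(476), np.int32(224), np.int32(5), np.int32(9), np.int32(20)], [np.int32(266), np.int32(235), np.int32(20), np.int32(10), np.int32(32)], [np.int32(381), np.int32(303), np.int32(55), np.int32(49), np.int32(1580)], [np.int32(440), np.int32(338), np.int32(7), np.int32(13), np.int32(35)], [np.int32(421), np.int32(341), np.int32(4), np.int32(6), np.int32(16)], [np.int32(381), np.int32(350), np.int32(36), np.int32(20), np.int32(168)], [np.int32(470), np.int32(354), np.int32(7), np.int32(13), np.int32(34)], [np.int32(470), np.int32(391), np.int32(5), np.int32(8), np.int32(15)]]
```

The spindle is seated and level, with the roll between the cheeks. Nothing changed apart from the roll, dispenser and arm areas. I'll let it settle, check that it is at rest, and hand in.

{"method": "step_arm", "body": {
  "linear": [
    [0, 0, 0],
    [0, 0, 0],
    [0, 0, 0],
    [0, 0, 0],
    [0, 0, 0],
    [0, 0, 0],
    [0, 0, 0],
    [0, 0, 0],
    [0, 0, 0],
    [0, 0, 0],
    [0, 0, 0],
    [0, 0, 0],
    [0, 0, 0],
    [0, 0, 0],
    [0, 0, 0]
  ],
  "twist": [
    [0, 0, 0],
    [0, 0, 0],
    [0, 0, 0],
    [0, 0, 0],
    [0, 0, 0],
    [0, 0, 0],
    [0, 0, 0],
    [0, 0, 0],
    [0, 0, 0],
    [0, 0, 0],
    [0, 0, 0],
    [0, 0, 0],
    [0, 0, 0],
    [0, 0, 0],
    [0, 0, 0]
  ],
  "grip": [1, 1, 1, 1, 1, 1, 1, 1, 1, 1, 1, 1, 1, 1, 1]
}}

```text
t: 23.4
ee_pos: [0.4244, 0.4285, 0.3897]
tcp_rot: [-1.931, -2.478, -0.0]
wrist_force: [-0.9, -1.0, 0.5]
finger_gap: 0.0854
finger_force: 0.0
```

```bash
python3 - <<'E'
from h import *; import cv2
from station import ticket
D=cv2.absdiff(cv2.imread("pics/s5.png"),np.ascontiguousarray(camera("scene")["image"][:,:,::-1])).max(2)[290:400,350:480]
n=(D>40).sum(); print("moved px",n)
if n<30: print(ticket.job_done())
E
```

```text
moved px 0
the job is handed in; nothing more can be done
None
```

The yellow roll hangs at rest on the seated spindle between the dispenser's cheeks, the green roll and bystanders were not disturbed, and I handed the job in at about 23.5 s; no verdict came back.

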